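Pry open the stone case and set the sharpening stone in its holder

ROBOT

A 7-joint arm with a two-finger parallel gripper is mounted at the origin on the work surface. World frame = base frame: x ahead of the robot, y to its left, z up, the work surface at z = 0. Lengths are in m, angles in rad, forces in N, time in s.
With the tool pointing down it reaches from about 0.35 to 0.9 m from the base axis. Payload 7.2 kg.
Tool frame: the origin (TCP) lies at the very end of the fingers, on their centre line; the grasp point (between the pads) lies 19 mm behind it (arm.tcp_to_grasp is the distance from the TCP to the grasp point, in m); z points along the fingers, y is the line along which they close (so a half turn about z gives the same grasp; the last joint's range is limited). The gripper opens to 85 mm and grips with 20 to 120 N. Pads are 22 mm wide; open, the fingers measure 114 mm over their backs; the gripper's body (76 mm by 85 mm) begins 54 mm behind the grasp point. The pads swing forward as they close: fully open they stand 13 mm farther back than shut.
Start: joints at [-0.068, 0.411, -0.013, 1.596, 0.006, 1.134, -0.082], TCP at [0.625, -0, 0.231] pointing down, gripper open.
Joint ranges: [-2.95, 2.95], [-0.29, 1.99], [-1.47, 1.44], [0.14, 2.54], [-1.03, 4.17], [0.13, 1.85], [-2.86, 2.86]. Speed limits (rad/s): [2.39, 2.39, 3.01, 3.01, 3.14, 3.14, 3.14].

INTERFACE

Orientations are given as a 3x3 rotation matrix whose columns are the frame's x, y, z axes.
In Python, from station import arm, planner, cams, job gives the robot as it stands. Calls block until the motion is done:
- arm.reach(position, orientation): joint-space move of the TCP to a pose.
- arm.move_l(position, speed=0.15, frame=None, force_limit=None): straight line of the TCP; frame=None keeps the orientation; speed is the mean speed in m/s. With force_limit (N) it stops when the force on the tool has changed by that much, and returns True; else False.
- arm.movej(angles): joint-space move.
- arm.command_gripper(opening): finger opening in m; the grip force is fixed at half the most; returns when the fingers have stopped.
- arm.wait(seconds).
- planner.solve_ik(position, orientation): joint angles nearest the present ones, or None.
- cams.snapshot(name): name is "scene" or "side" or "wrist"; returns (picture, depth): 400x640x3 uint8, red, green, blue; 400x640 float32, m along the optical axis (not along the pixel's ray), 0 where there is no reading.
- cams.camera_model(name): a dict with "fx", "fy", "cx", "cy" (pixels), "dist_coeffs" ([k1, k2, p1, p2, k3] as OpenCV has them; the pictures are not rectified), "R" (3x3) and "t" (3): a world point X has camera coordinates R X + t. Camera axes: x right, y down, z forward; pixel columns grow to the right and rows downward; lengths in m; the calibration is good to about 2 mm. A picture is of the moment at which its call begins: read the wrist's pose just before it. camera_model takes no time and is no camera call; for the wrist camera it gives the pose at the moment of the call.
A pose or a line that the arm cannot do raises arm.IKError and nothing moves.
- job.sign_off(): hands the job in; it is judged then, once.
Readings, each from a call of its own:
- arm.read_time(): time.
- arm.read_joint_positions(): joint angles.
- arm.read_joint_velocities(): joint speeds.
- arm.read_tau(): joint torques, N m.
- arm.read_eef_pos(): TCP position.
- arm.read_orientation(): TCP orientation.
- arm.read_ft_force(): force on the tool from outside, world axes, zero at the start.
- arm.read_torque(): the same for the moment, N m.
- arm.read_opening(): finger opening in m.
- arm.read_grasp_force(): force on a finger pad.
Only numpy, scipy, OpenCV 4.12 (cv2) and the standard library are available. Lean on these libraries where they do the work, as an engineer would, in place of code of your own. Each camera call takes 0.05 s, during which the arm holds its last target. There are 200 camera calls.

TASK

Pry up the cover of the wooden stone case with the yellow-handled blade, swing it back past upright with the blade (do not push the cover with the gripper), and lay the blade tool back on the cork pad, alongside and between the brush and the file. Then take the sharpening stone out of the case, set it down flat on the bench and let go so that you can change your grip, and seat it flat and square on the rubber bed between the two blue stops of the stone holder. Leave the cover standing open and do not disturb the other things on the bench.

Things in the scene. Friction and masses are not known exactly. Their poses are not given: they have to be found in the camera images.
- case: dark wooden stone case, fixed, 96 deep (x) x 128 (y), 32 high without its cover. Origin: centre of its underside; x points from its front (robot's side) to the hinge, y along the hinge, z up
- case_gap (a point): middle of the pry gap along the case's front: between a brass ledge (22 deep, 100 long, top 22 above the bench, sticking out 8 beyond the lip) and the cover's lip above it (underside at 32.5). The gap is 10.5 high; the point lies 7 in from the lip's edge, 7 short of the case's front wall, 27 above the bench. Axes as the case's: push the blade in along +x
- case_bed (a point): middle of the stone's bed in the case, 8 above the bench; axes as the case's. The stone lies along y between wooden rails 26 high that leave only 2 to 4 beside its long sides; at each end it has an open finger pocket 28 long (y), 86 wide (x), floor 4 above the bench, inner end walls at y +-59, 32 high
- cover (a joint): opening angle of the cover in rad: 0 shut, 1.57 upright, 1.95 fully back against its stop. Stiff hinge: stays where it is left, takes about 2 N at the lip. The cover is a dark wooden slab 110 x 128 x 8 with a brass strip on its front edge; its hinge runs along the case's far top edge, its underside 32.5 above the bench when shut
- cover_lip (a point): middle of the cover's free front edge, on its underside; 110 from the hinge. Axes as the case's when shut, turning with the cover
- cover_hinge (a point): middle of the hinge line, level with the cover's underside
- opener: blade tool, lies flat on the cork pad. 190 long, 80 g: yellow handle 98 long, 18 wide, 20 high (x -95 to +3), brass ferrule, then a flat steel blade 14 wide, 2.5 thick (x +10 to +95, centred 10 above the underside). Origin: centre of its underside; x points to the blade's tip
- opener_grip (a point): where to grip the opener, near its centre of mass: 30 behind the origin, 10 above its underside; axes as the opener's
- opener_tip (a point): the tip of the blade, middle of its thickness, 125 ahead of the grip; axes as the opener's
- stone: sharpening stone, a block 26 (x) x 60 (y) x 20 high, grey lower half and brick-red upper half, 0.1 kg. Origin: centre of its underside, x across it, y along it. Starts inside the shut case
- holder: stone holder, fixed: aluminium base 60 (x) x 130 (y) x 6; on it a black rubber bed 30 x 68, top 10 above the bench; at each end of the bed a blue stop 40 x 25, 34 high (screw head to 38). Stops' inner faces at y +-34: no room for fingers at the stone's ends. Origin: centre of its underside; the stone lies along y
- pad: cork pad, 210 x 210 x 4, fixed to the bench. Origin: centre of its underside; the brush (y +75), the opener (y 0) and the file (y -75) lie on it along its x
- brush: flat red-handled brush, 165 long, 34 wide, 14 high, along the pad at y +75. Origin: its middle, underside
- file: file with a wooden handle, 180 long, 18 wide, 16 high, along the pad at y -75. Origin: its middle, underside
- oil: amber oil bottle, 44 across, 110 high. Origin: centre of its underside
- jar: green glass jar with a steel cap, 60 across, 60 high. Origin: centre of its underside
- burs: pale wooden block 70 x 110 x 30 with burs standing in it, 65 high in all. Origin: centre of its underside
- handpiece: black handpiece lying in a rest, 50 x 180 x 55 high. Origin: centre of the rest's underside
Not all that is in view belongs to the job. What is shaped like the opener but pink is not meant.

How it is judged:
On the way, in this order (a step that is already met when the one before it is completed fails the run):
1. the blade tool is lifting the cover: opened past 0.3 rad with the tool pressing on it (value of joint cover above 0.3 rad and contact force between opener and cover above 0.2 N), for 0.05 s.
2. the cover stands open past upright (over 1.6 rad) (value of joint cover above 1.6 rad), for 0.1 s.
3. the blade tool lies released on the pad, between the brush and the file and along them (x of opener in the frame of pad between -0.06 and 0.06 m and y of opener in the frame of pad between -0.035 and 0.035 m and angle between the x axis of opener and the x axis of pad, either way round below 0.3 rad and z of opener in the frame of pad below 0.01 m and linear speed of opener below 0.02 m/s and contact force between the fingers and opener below 0.05 N), for 0.2 s.
4. the stone lies flat on the bench, let go (height (world z) of stone below 0.007 m and angle between stone's own z axis and vertical below 0.08 rad and linear speed of stone below 0.02 m/s and contact force between the fingers and stone below 0.05 N), for 0.2 s.
At the end, for the whole second after the job is handed in: stone at rest flat on the bed between the stops, within 7 mm of its middle across, 6 mm along, 0.15 rad; blade tool on the cork pad between brush and file, its middle within 35 mm of the pad's middle line and 60 mm along it, 0.3 rad; cover open beyond 1.6 rad (value of joint cover above 1.6 rad and x of opener in the frame of pad between -0.06 and 0.06 m and y of opener in the frame of pad between -0.035 and 0.035 m and angle between the x axis of opener and the x axis of pad, either way round below 0.3 rad and z of opener in the frame of pad below 0.01 m and linear speed of each of opener, stone below 0.02 m/s and x of stone in the frame of holder between -0.007 and 0.007 m and y of stone in the frame of holder between -0.006 and 0.006 m and z of stone in the frame of holder between 0.007 and 0.013 m and angle between the y axis of stone and the y axis of holder, either way round below 0.15 rad and angle between stone's own z axis and vertical below 0.08 rad); the robot touches nothing.
It fails at once if the gripper or arm pushes the cover (over 2 N) (contact force between any of the fingers, the arm and cover above 2 N).
It fails at once if the brush or file is moved by more than 25 mm or tipped (distance of any of brush, file from where it was at the start of the episode above 0.025 m or angle between any of brush, file's own z axis and vertical above 0.5 rad).
It fails at once if the oil bottle or jar is moved by more than 25 mm or tipped (distance of any of oil, jar from where it was at the start of the episode above 0.025 m or angle between any of oil, jar's own z axis and vertical above 0.5 rad).
It fails at once if the bur block or handpiece is moved by more than 25 mm or tipped (distance of any of burs, handpiece from where it was at the start of the episode above 0.025 m or angle between any of burs, handpiece's own z axis and vertical above 0.5 rad).
It also fails if it takes over 72 s, if anything falls off the work surface, if the arm or the gripper's body presses on something with over 40 N, if the wrist force passes 120 N, or if a joint passes its speed limit or range.

## Working session

There is one attempt and no reset: what is moved stays moved. The work goes in short steps, each a Python script; the robot and the scene stay as the last script left them, time stands still between calls to the robot, and variables do not carry over. Pictures are saved under pics/ and viewed, at most 10 in all, crops included, and the job is handed in when it is done.

```bash
mkdir -p pics; ls
cat > h.py <<'E'
import numpy as np, cv2
from station import arm, planner, cams, job
def snap(name,fn):
    p,d=cams.snapshot(name); m=cams.camera_model(name)
    cv2.imwrite('pics/'+fn+'.png',p[:,:,::-1]); np.savez('pics/'+fn+'.npz',p=p,d=d,**{k:np.array(v) for k,v in m.items()})
    return p,d,m
def load(fn):
    z=np.load('pics/'+fn+'.npz'); return z['p'],z['d'],{k:z[k] for k in ['fx','fy','cx','cy','dist_coeffs','R','t']}
def K(m): return np.array([[m['fx'],0,m['cx']],[0,m['fy'],m['cy']],[0,0,1.]])
def onplane(m,uv,z):
    """world points of pixels on plane z"""
    q=cv2.undistortPoints(np.array(uv,float).reshape(-1,1,2),K(m),np.array(m['dist_coeffs'])).reshape(-1,2)
    r=np.c_[q,np.ones(len(q))]@np.array(m['R']); c=-np.array(m['R']).T@np.array(m['t'])
    return c+r*((z-c[2])/r[:,2])[:,None]
def proj(m,X):
    return cv2.projectPoints(np.array(X,float).reshape(-1,1,3),cv2.Rodrigues(np.array(m['R']))[0],np.array(m['t'],float),K(m),np.array(m['dist_coeffs']))[0].reshape(-1,2)
def cloud(d,m):
    v,u=np.mgrid[0:400,0:640]; q=cv2.undistortPoints(np.stack([u,v],-1).reshape(-1,1,2).astype(float),K(m),np.array(m['dist_coeffs'])).reshape(-1,2)
    P=np.c_[q,np.ones(len(q))]*d.reshape(-1,1)
    return ((P-np.array(m['t']))@np.array(m['R'])).reshape(400,640,3)
def down(a):
    """tool down, closing axis y at world yaw a"""
    y=np.array([np.cos(a),np.sin(a),0]); z=np.array([0,0,-1.]); return np.c_[np.cross(y,z),y,z]
E
python3 - <<'E'
from h import *
a=snap('scene','s0')[0]; b=snap('side','d0')[0]
for n in('scene','side'):
    m=cams.camera_model(n); print(n,m['fx'],-np.array(m['R']).T@np.array(m['t']))
E
```

```text
pics
scene 380.7317996283923 [1.10074758 0.41330971 0.833131  ]
side 373.4253593061753 [ 0.04558108 -1.05232467  0.81122503]
```

View pics/s0.png

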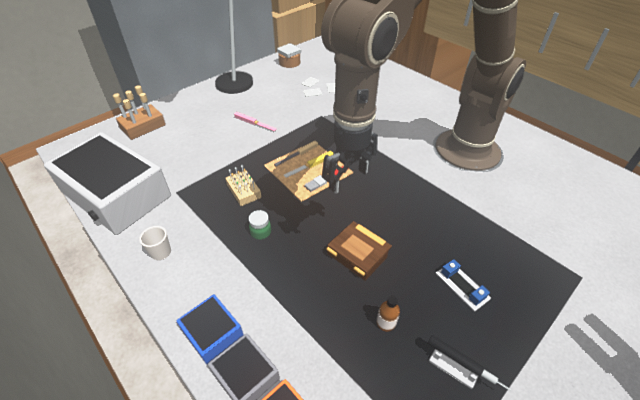

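View pics/d0.png

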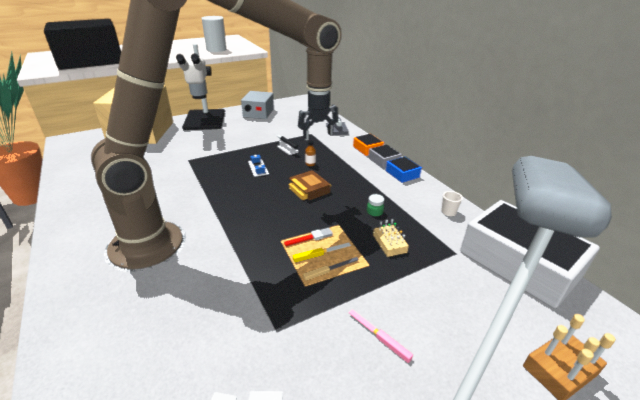

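Scene: pad (308,168), case (360,248), holder (463,284), jar (260,224), oil (388,314), burs (242,185), handpiece (465,370). In the side view, two things are opener-shaped: yellow at (310,253) on the pad, and pink at (380,335) off the mat. The yellow one on the cork pad fits the description. I'll confirm it in enlarged crops.

Run:
```python
from h import *
p=load('d0')[0]; cv2.imwrite('pics/c1.png',cv2.resize(p[145:295,230:430,::-1],None,fx=4,fy=4,interpolation=2))
p=load('s0')[0]; cv2.imwrite('pics/c2.png',cv2.resize(p[130:320,240:500,::-1],None,fx=3,fy=3,interpolation=2))
```

```text
(no output)
```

View pics/c1.png

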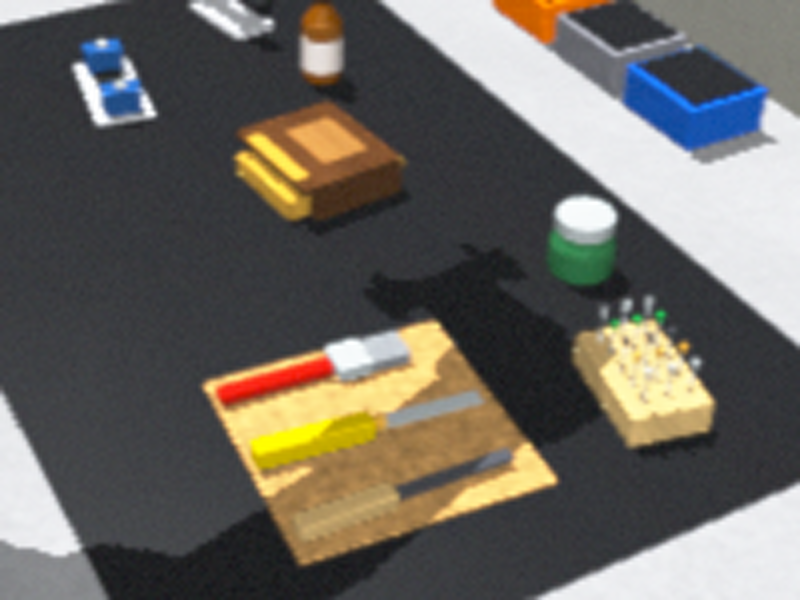

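View pics/c2.png

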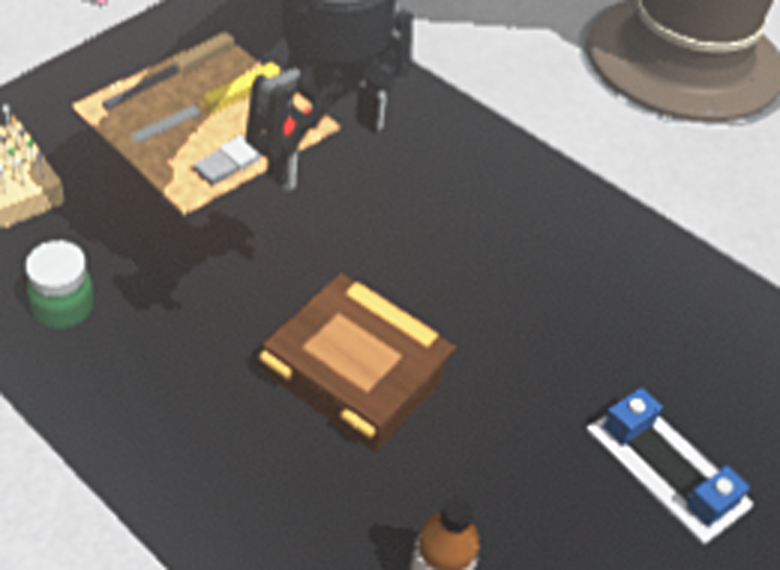

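The crop confirms the yellow handle at c1 (315,440), with the grey blade pointing away from the robot; brush and file lie on either side. In c2 the cover's corners are near (262,347), (343,275), (455,347) and (375,437), with the brass lip on the robot's side. Next I'll fit these.

```bash
cat >> h.py <<'E'
def uc(pts,s,o): return (np.array(pts,float)+.5)/s-.5+np.array(o)
E
python3 - <<'E'
from h import *
np.set_printoptions(precision=4,suppress=True)
s=load('s0'); d=load('d0')
A=uc([(205,385),(437,322),(556,482),(302,563)],4,(230,145)); W=onplane(d[2],A,.004); print('pad side',W[:,:2],W.mean(0),np.linalg.norm(np.diff(W,axis=0),axis=1))
W=onplane(s[2],uc([(75,105),(222,35),(340,125),(185,213)],3,(240,130)),.004); print('pad scene',W[:,:2])
C=uc([(262,347),(343,275),(455,347),(375,437)],3,(240,130)); W=onplane(s[2],C,.0405); print('cover',W[:,:2],W.mean(0),np.linalg.norm(np.diff(W,axis=0),axis=1))
# opener: butt end and blade tip centre lines, mid height
W=onplane(d[2],uc([(256,452),(377,424),(480,398)],4,(230,145)),.014); print('opener side',W[:,:2]); e=W[2]-W[0]; print(np.arctan2(e[1],e[0]),np.linalg.norm(e[:2]))
for n,q in(('s',s),('d',d)):
    X=cloud(q[1],q[2]); 
    def rect(c,r,z0,z1,lab):
        k=(np.hypot(X[...,0]-c[0],X[...,1]-c[1])<r)&(X[...,2]>z0)&(X[...,2]<z1)
        if k.sum()>8: 
            R=cv2.minAreaRect((X[k][:,:2]*1000).astype(np.float32)); print(n,lab,k.sum(),R,'z',np.median(X[k][:,2]))
    c=onplane(s[2],[(360,248)],.04)[0]; rect(c,.12,.034,.05,'cover')
    h=onplane(s[2],[(463,284)],.02)[0]; rect(h,.09,.025,.045,'holder stops'); rect(h,.09,.0035,.05,'holder all')
    for u,z,l in(((260,219),.06,'jar'),((388,310),.08,'oil'),((242,185),.03,'burs'),((465,370),.03,'handp')):
        cc=onplane(s[2],[u],z)[0]; rect(cc,.11,.01,.15,l)
E
```

```text
pad side [[ 0.3895 -0.1871]
 [ 0.6004 -0.2033]
 [ 0.5809 -0.4111]
 [ 0.3737 -0.3945]] [ 0.4861 -0.299   0.004 ] [0.2115 0.2088 0.2079]
pad scene [[ 0.577  -0.4106]
 [ 0.3725 -0.3939]
 [ 0.3854 -0.1893]
 [ 0.5964 -0.2035]]
cover [[ 0.6753 -0.01  ]
 [ 0.564  -0.019 ]
 [ 0.5524  0.1041]
 [ 0.671   0.1185]] [0.6157 0.0484 0.0405] [0.1116 0.1236 0.1195]
opener side [[ 0.3887 -0.2867]
 [ 0.486  -0.3017]
 [ 0.5741 -0.313 ]]
-0.1409506544714836 0.1873183017116895
s cover 1778 ((615.3976440429688, 46.02435302734375), (118.18598175048828, 129.11892700195312), 5.405911445617676) z 0.04162001440933892
s holder stops 335 ((493.6112365722656, 292.62640380859375), (117.78272247314453, 42.090538024902344), 80.74871063232422) z 0.034056994985777106
s holder all 1317 ((504.0899963378906, 293.9452209472656), (166.8556671142578, 169.08599853515625), 65.78485870361328) z 0.009277957255438023
s jar 499 ((758.1052856445312, -192.04104614257812), (56.18084716796875, 55.332523345947266), 11.022444725036621) z 0.05433968036877803
s oil 605 ((699.9851684570312, 267.90509033203125), (38.60033416748047, 129.5707
[... 577 characters left out ...]
75) z 0.03511735768287473
d holder all 510 ((503.0186462402344, 292.8498840332031), (173.1618194580078, 170.65980529785156), 82.83998107910156) z 0.007448905371724198
d jar 292 ((755.35546875, -196.29922485351562), (58.395294189453125, 54.871490478515625), 75.95577239990234) z 0.04738833251783146
d oil 216 ((746.3073120117188, 269.5607604980469), (128.20033264160156, 135.8891143798828), 5.117702960968018) z 0.0563996206421406
d burs 708 ((699.2745971679688, -360.5059509277344), (114.7660903930664, 72.87155151367188), 78.33442687988281) z 0.032271968040028416
d handp 230 ((674.4044189453125, 405.3617248535156), (51.513492584228516, 172.36996459960938), 9.48806381225586) z 0.030592419568520518
```

Run:
```python
from h import *
np.set_printoptions(precision=4,suppress=True)
print(arm.read_orientation(), arm.tcp_to_grasp, np.array(cams.camera_model('wrist')['R'])@np.eye(3))
R0=arm.read_orientation()
ims=[]
for n,p,a in(('wh',(.49,.29,.28),0.16),('wc',(.55,.045,.28),.1),('wp',(.46,-.295,.26),-.1)):
    c,s=np.cos(a),np.sin(a); R=np.array([[c,-s,0],[s,c,0],[0,0,1]])@R0
    arm.reach(p,R); ims.append(snap('wrist',n)[0]); print(n,arm.read_joint_positions(),arm.read_time())
ims=[cv2.resize(i[:,:,::-1],(400,250)) for i in ims]
cv2.imwrite('pics/m1.png',np.vstack([np.hstack(ims[:2]),np.hstack([ims[2],ims[2]*0])]))
for n in('wh','wc','wp'):
    p,d,m=load(n); hsv=cv2.cvtColor(p,cv2.COLOR_RGB2HSV); X=cloud(d,m)
    def seg(k,lab):
        k=cv2.morphologyEx(k.astype(np.uint8),cv2.MORPH_OPEN,np.ones((3,3)))>0
        k&=d>0
        if k.sum()>30: print(n,lab,k.sum(),'z',np.percentile(X[k][:,2],[5,50,95]),cv2.minAreaRect((X[k][:,:2]*1000).astype(np.float32)))
    if n=='wh':
        seg((X[...,2]>.027)&(X[...,2]<.045)&(abs(X[...,0]-.49)<.1)&(abs(X[...,1]-.29)<.1),'stops'); seg((X[...,2]>.0035)&(X[...,2]<.05)&(abs(X[...,0]-.49)<.08)&(abs(X[...,1]-.29)<.08),'all')
    if n=='wc': seg((X[...,2]>.035)&(X[...,2]<.05)&(abs(X[...,1]-.045)<.1),'cover'); seg((X[...,2]>.017)&(X[...,2]<.028)&(abs(X[...,1]-.045)<.1),'ledge')
    if n=='wp':
        y=cv2.inRange(hsv,(22,170,90),(35,255,255))>0; seg(y&(X[...,2]>.015),'yellow')
        seg((X[...,2]>.010)&(X[...,2]<.024)&(abs(X[...,1]+.3)<.035)&(abs(X[...,0]-.48)<.12),'opener')
```

```text
[[-0.0001  1.     -0.0014]
 [ 1.      0.0001 -0.0001]
 [-0.0001 -0.0014 -1.    ]] 0.0187 [[ 1.      0.001  -0.0019]
 [ 0.0015 -0.9564  0.292 ]
 [-0.0015 -0.292  -0.9564]]
wh [-0.4911  0.2874 -0.1574  1.6598  0.048   1.2    -0.5028] 1.375
wc [-0.1491  0.2496 -0.029   1.7078  0.0067  1.1858 -0.0769] 2.4167
wp [ 0.3058  0.2518  0.2106  1.7615 -0.0576  1.1355  0.4377] 3.7917
wh stops 1182 z [0.0318 0.0335 0.0375] ((494.21771240234375, 292.1858825683594), (118.1490249633789, 40.06965255737305), 80.9137191772461)
wh all 4026 z [0.0044 0.009  0.0345] ((494.17633056640625, 292.394775390625), (129.79812622070312, 60.04633712768555), 81.03519439697266)
wc cover 9826 z [0.0385 0.0402 0.0475] ((786.1719970703125, 28.691551208496094), (460.812255859375, 179.27877807617188), 1.869732141494751)
wc ledge 1319 z [0.0181 0.0217 0.0271] ((767.185791015625, 27.45709228515625), (427.79364013671875, 198.0001220703125), 4.878500461578369)
wp yellow 1070 z [0.02   0.0232 0.0246] ((433.39306640625, -299.1717834472656), (18.07444953918457, 96.81909942626953), 83.52450561523438)
wp opener 1274 z [0.0133 0.0157 0.0236] ((479.4568786621094, -304.5917053222656), (18.451059341430664, 189.27471923828125), 83.49945831298828)
```

View pics/m1.png

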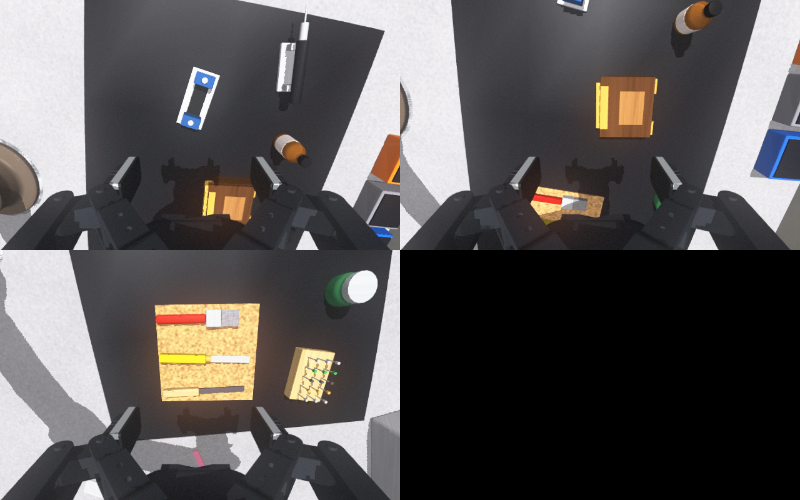

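Measured sizes match: opener 189×18, holder 130×60. The yellow opener is at mosaic (205,358) and the pink one is near (200,458), off the pad. I'll refit the cover and ledge in a tighter region, then grasp the opener.

Run:
```python
from h import *
np.set_printoptions(precision=4,suppress=True)
p,d,m=load('wc'); X=cloud(d,m); near=(np.hypot(X[...,0]-.615,X[...,1]-.046)<.1)&(d>0)
for lab,z0,z1 in(('cover',.036,.045),('ledge',.016,.026)):
    k=near&(X[...,2]>z0)&(X[...,2]<z1)
    if lab=='ledge': k&=X[...,0]<.58
    k=cv2.morphologyEx(k.astype(np.uint8),cv2.MORPH_OPEN,np.ones((3,3)))>0
    r=cv2.minAreaRect((X[k][:,:2]*1000).astype(np.float32)); print(lab,k.sum(),np.median(X[k][:,2]),r); print(cv2.boxPoints(r))
p,d,m=load('wh'); X=cloud(d,m); k=(X[...,2]>.0035)&(X[...,2]<.05)&(abs(X[...,0]-.49)<.08)&(abs(X[...,1]-.29)<.08)&(d>0); k=cv2.morphologyEx(k.astype(np.uint8),cv2.MORPH_OPEN,np.ones((3,3)))>0
print(cv2.boxPoints(cv2.minAreaRect((X[k][:,:2]*1000).astype(np.float32))))
# grasp opener
yaw=-.1134; o=np.array([.4795,-.3046]); x=np.array([np.cos(yaw),np.sin(yaw)]); g=o-.030*x
for a in(yaw+np.pi/2,yaw-np.pi/2):
    q=planner.solve_ik([*g,.12],down(a)); print(a,q)
a=yaw+np.pi/2 if abs(planner.solve_ik([*g,.12],down(yaw+np.pi/2))[6])<abs(planner.solve_ik([*g,.12],down(yaw-np.pi/2))[6]) else yaw-np.pi/2
arm.command_gripper(.045)
arm.reach([*g,.12],down(a)); hit=arm.move_l([*g,.006],speed=.1,force_limit=8)
print('hit',hit,arm.read_eef_pos())
arm.command_gripper(.0); print(arm.read_opening(),arm.read_grasp_force(),arm.read_eef_pos())
arm.move_l([*g,.12],speed=.12); print(arm.read_opening(),arm.read_grasp_force(),arm.read_time(), 'a',a)
p,d,m=snap('side','g1'); 
cv2.imwrite('pics/g1c.png',cv2.resize(p[160:310,230:430,::-1],None,fx=4,fy=4,interpolation=2))
```

```text
cover 8271 0.04015190156741087 ((614.067626953125, 46.08875274658203), (110.6949691772461, 127.86803436279297), 5.911908149719238)
[[552.4294 103.982 ]
 [565.5997 -23.206 ]
 [675.7059 -11.8045]
 [662.5356 115.3835]]
ledge 438 0.021387719402967693 ((555.18603515625, 40.1717414855957), (8.246722221374512, 99.70989227294922), 5.963725566864014)
[[545.9051  89.3285]
 [556.2648  -9.8418]
 [564.467   -8.985 ]
 [554.1072  90.1853]]
[[454.4069 232.9669]
 [513.7197 223.6101]
 [533.9458 351.8226]
 [474.633  361.1795]]
1.4573963267948966 [ 0.536   0.3968 -0.0446  1.9152  0.0234  0.8301  1.9364]
-1.6841963267948965 [ 0.1559  0.4187  0.444   1.9406 -0.2383  0.8332 -0.9564]
hit False [ 0.4501 -0.3015  0.0066]
0.01680410190444093 59.24870252609253 [ 0.4501 -0.3014  0.0067]
0.016932558421415087 58.53551208972931 8.275 a -1.6841963267948965
```

View pics/g1c.png

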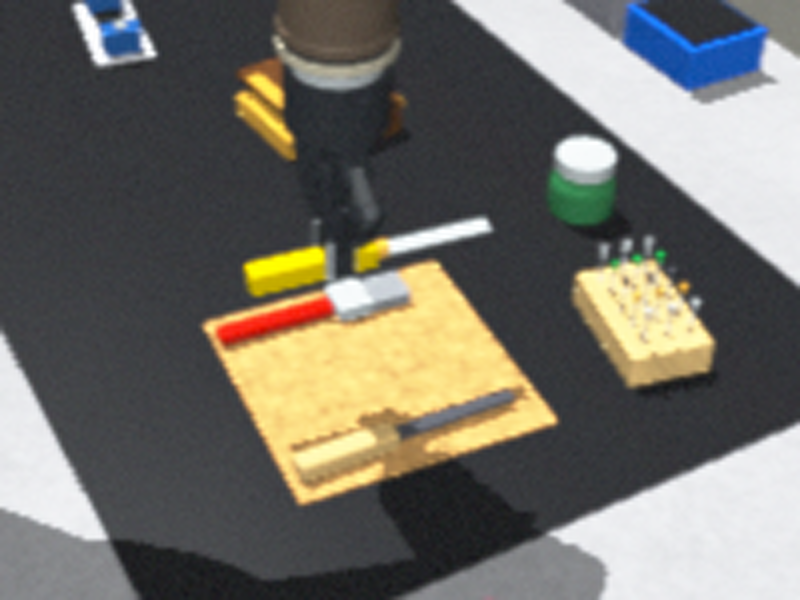

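The opener is held level: handle at (285,272), blade tip at (491,226). Next I'll go to the pre-insertion pose and measure the blade tip with the scene camera.

```bash
cat >> h.py <<'E'
CY=.1035; cx=np.array([np.cos(CY),np.sin(CY),0]); cyv=np.array([-np.sin(CY),np.cos(CY),0])
LIP=np.array([.5594,.0404,0]); HINGE=LIP+.110*cx+np.array([0,0,.0325]); CASE=HINGE-.048*cx; CASE[2]=0
E
python3 - <<'E'
from h import *
np.set_printoptions(precision=4,suppress=True)
R=down(CY-np.pi/2)
T=LIP-.045*cx-.125*cx; 
arm.move_l([.45,-.3015,.2],speed=.2)
arm.reach([T[0],T[1],.2],R); arm.move_l([T[0],T[1],.08],speed=.15)
print(arm.read_eef_pos(),arm.read_joint_positions(),arm.read_time())
tcp=np.array(arm.read_eef_pos())
for n in('scene','side'):
    p,d,m=snap(n,'pi_'+n); X=cloud(d,m); Y=X-tcp
    L=np.stack([Y@cx,Y@cyv,Y[...,2]],-1)
    k=(d>0)&(L[...,0]>.045)&(L[...,0]<.15)&(abs(L[...,1])<.025)&(abs(L[...,2]-.0074)<.02)
    l=L[k]; print(n,k.sum(),'len',np.percentile(l[:,0],[1,50,99]),l[:,0].max())
    if len(l)>10:
        print('z fit',np.polyfit(l[:,0],l[:,2],1),'z at tip',np.polyval(np.polyfit(l[:,0],l[:,2],1),.125),'y fit',np.polyfit(l[:,0],l[:,1],1),np.percentile(l[:,1],[2,50,98]))
E
```

```text
[0.3908 0.0226 0.0804] [-0.4272  0.246   0.282   2.3024 -0.1192  0.6053 -1.5232] 11.075
scene 125 len [0.0456 0.086  0.1216] 0.12228291795719123
z fit [0.0014 0.0095] z at tip 0.009693842279664407 y fit [0.0013 0.0007] [-0.0066  0.0009  0.0077]
side 56 len [0.0462 0.0838 0.1219] 0.1222864007714511
z fit [0.0136 0.0103] z at tip 0.012027344501689716 y fit [-0.0067  0.0004] [-0.0079 -0.0002  0.0094]
```

```bash
cat >> h.py <<'E'
TL=.1245; TZ=.008; R_ARC=.0995
def arc(th):
    c=HINGE+R_ARC*(-np.cos(th)*cx+np.sin(th)*np.array([0,0,1])); return c-TL*cx-np.array([0,0,TZ+.00125])
E
python3 - <<'E'
from h import *
np.set_printoptions(precision=4,suppress=True)
P=arc(0); P0=P-.035*cx
z=.027-TZ
arm.move_l([P0[0],P0[1],z],speed=.1)
f0=np.array(arm.read_ft_force())
hit=arm.move_l([P[0],P[1],z],speed=.06,force_limit=6); print('ins',hit,np.array(arm.read_eef_pos())-[P[0],P[1],z],np.array(arm.read_ft_force())-f0)
if not hit:
    for th in np.arange(.05,.61,.1):
        arm.move_l(arc(th),speed=.06); print(round(th,2),np.array(arm.read_ft_force())-f0)
print(arm.read_time())
p,d,m=snap('scene','l1'); snap('side','l1s')
X=cloud(d,m)-HINGE; L=np.stack([X@cx,X@cyv,X[...,2]],-1)
k=(d>0)&(abs(L[...,1])<.062)&(L[...,0]<.03)&(L[...,0]>-.13)&(L[...,2]>0)&(L[...,2]<.13)
v,u=np.where(k); print(u.min(),u.max(),v.min(),v.max())
c=L[k]; s=c[(abs(c[:,1])>.03)]; print(np.polyfit(s[:,0],s[:,2],1),len(s))
a=p[170:300,290:430,::-1]; b=load('l1s')[0][140:240,270:370,::-1]
cv2.imwrite('pics/l1c.png',np.hstack([cv2.resize(a,(420,390)),cv2.resize(b,(380,390))]))
E
```

```text
ins False [-0.0004 -0.0001 -0.0002] [-0.0125 -0.0226 -0.436 ]
0.05 [-0.8828  0.788  -0.6949]
0.15 [ 0.1351  1.0757 -0.6012]
0.25 [-0.269   0.8981 -0.9908]
0.35 [-0.7512  1.0261  0.4775]
0.45 [-0.7327  1.505   0.1578]
0.55 [-1.2956  1.0351 -0.28  ]
14.5833
327 389 212 273
[-0.6016  0.0083] 1113
```

View pics/l1c.png

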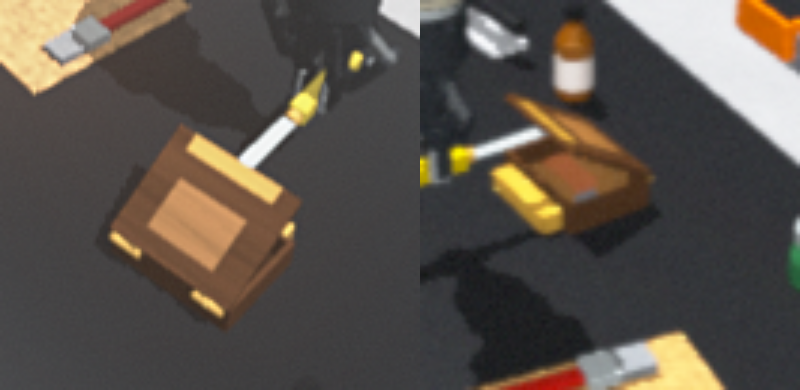

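The cover is at 0.54 rad, matching the 0.55 commanded, and the blade tip is under the lip (pic (255,150)). I'll continue the arc.

Run:
```python
from h import *
np.set_printoptions(precision=4,suppress=True)
f0=np.array(arm.read_ft_force())
for th in np.arange(.65,1.86,.1):
    hit=arm.move_l(arc(th),speed=.07,force_limit=20); 
    if hit: print('hit',th); break
print(th,np.array(arm.read_ft_force())-f0,arm.read_time())
def ang(fn):
    p,d,m=snap('scene',fn); X=cloud(d,m)-HINGE; L=np.stack([X@cx,X@cyv,X[...,2]],-1)
    k=(d>0)&(abs(L[...,1])<.062)&(L[...,0]<.08)&(L[...,0]>-.03)&(L[...,2]>.03)&(L[...,2]<.13)
    c=L[k]; print('pts',len(c)); q=np.polyfit(c[:,2],c[:,0],1); print('cover angle',np.pi/2+np.arctan(q[0]),c[:,2].max())
ang('l2')
arm.move_l(arc(th)-.06*cx,speed=.15); ang('l3')
```

```text
1.8499999999999996 [-0.3281 -0.1484  0.0539] 18.475
pts 663
cover angle 1.6688042918564452 0.10849857894191237
pts 551
cover angle 1.8186422544428043 0.10744000313776964
```

Run:
```python
from h import *
np.set_printoptions(precision=4,suppress=True)
R=down(-.1134-np.pi/2)
p=np.array(arm.read_eef_pos()); arm.move_l([p[0],p[1],.2],speed=.2)
arm.reach([.450,-.3005,.16],R); hit=arm.move_l([.450,-.3005,.0075],speed=.1,force_limit=6); print('hit',hit,arm.read_eef_pos())
arm.command_gripper(.045); arm.wait(.3); arm.move_l([.45,-.3005,.14],speed=.2)
c=np.cos(-.1); s=np.sin(-.1)
arm.reach([.46,-.295,.26],np.array([[c,-s,0],[s,c,0],[0,0,1]])@np.array([[0,1,0],[1,0,0],[0,0,-1.]]))
p,d,m=snap('wrist','wp2'); X=cloud(d,m)
k=(X[...,2]>.010)&(X[...,2]<.03)&(abs(X[...,1]+.3)<.035)&(abs(X[...,0]-.48)<.12)&(d>0); k=cv2.morphologyEx(k.astype(np.uint8),cv2.MORPH_OPEN,np.ones((3,3)))>0
print('opener',cv2.minAreaRect((X[k][:,:2]*1000).astype(np.float32)),np.percentile(X[k][:,2],[5,50,95]))
c,s=np.cos(.1),np.sin(.1)
arm.reach([.56,-.06,.26],np.array([[c,-s,0],[s,c,0],[0,0,1]])@np.array([[0,1,0],[1,0,0],[0,0,-1.]]))
p,d,m=snap('wrist','ws'); X=cloud(d,m); Y=X-CASE; L=np.stack([Y@cx,Y@cyv,Y[...,2]],-1)
k=(d>0)&(abs(L[...,0])<.030)&(abs(L[...,1])<.05)&(L[...,2]>.0265)&(L[...,2]<.034); r=cv2.minAreaRect((L[k][:,:2]*1000).astype(np.float32)); print('stone top in case frame',k.sum(),r)
hsv=cv2.cvtColor(p,cv2.COLOR_RGB2HSV); 
print(arm.read_time())
u=proj(m,[CASE+[0,0,.02]])[0]; x0,y0=int(u[0]),int(u[1]); y1=max(0,y0-75); x1=max(0,x0-100)
cv2.imwrite('pics/wsc.png',np.vstack([cv2.resize(p[y1:y1+150,x1:x1+200,::-1],None,fx=2.5,fy=2.5),cv2.resize(load('wp2')[0][70:270,150:550,::-1],(500,225))])); print(x1,y1)
```

```text
hit False [ 0.4504 -0.3007  0.008 ]
opener ((479.50341796875, -304.27740478515625), (18.69462776184082, 189.5648193359375), 83.45258331298828) [0.0136 0.0219 0.0244]
stone top in case frame 1186 ((0.02033233642578125, -1.3212318420410156), (59.85019302368164, 62.61479568481445), 0.3388003408908844)
26.5083
272 6
```

View pics/wsc.png

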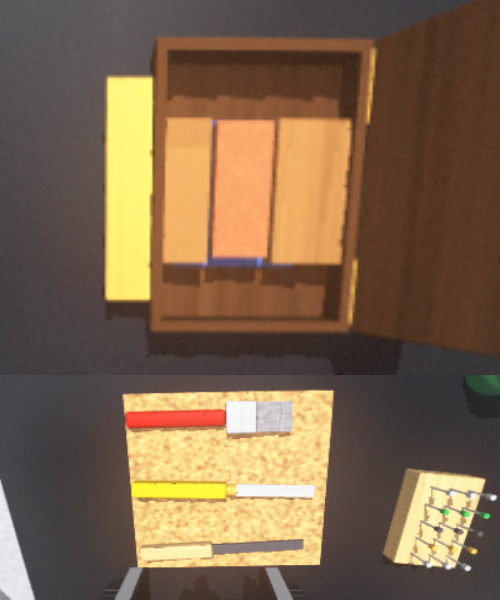

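The opener is back between brush and file (z about 0.004, yaw unchanged), and the cover stands open. The stone's top face in the crop has corners (217,119), (274,119), (270,260) and (213,258). I'll take it by its ends.

Run:
```python
from h import *
np.set_printoptions(precision=4,suppress=True)
m=load('ws')[2]
W=onplane(m,uc([(217,119),(274,119),(270,260),(213,258)],2.5,(272,6)),.028)
L=np.stack([(W-CASE)@cx,(W-CASE)@cyv],-1); print(L, L.mean(0),np.linalg.norm(np.diff(W,axis=0),axis=1))
c=W.mean(0); ya=(W[0]+W[1]-W[2]-W[3]); yaw=np.arctan2(ya[1],ya[0]); print(c,yaw, CY+np.pi/2)
if abs(L.mean(0)[0])>.006 or abs(L.mean(0)[1])>.006: raise SystemExit
yaw=CY+np.pi/2
q=[planner.solve_ik([c[0],c[1],.2],down(yaw+s)) for s in(0,-np.pi)]; print(q)
s=0 if abs(q[0][6])<abs(q[1][6]) else -np.pi
R=down(yaw+s)
arm.command_gripper(.072)
arm.reach([c[0],c[1],.2],R); hit=arm.move_l([c[0],c[1],.011],speed=.12,force_limit=8); print('hit',hit,arm.read_eef_pos())
if hit: raise SystemExit
arm.command_gripper(0); print(arm.read_opening(),arm.read_grasp_force())
arm.move_l([c[0],c[1],.15],speed=.12); print(arm.read_opening(),arm.read_grasp_force())
arm.reach([.45,.06,.12],R); hit=arm.move_l([.45,.06,.004],speed=.1,force_limit=5); print(hit,arm.read_eef_pos())
arm.command_gripper(.075); arm.wait(.3); arm.move_l([.45,.06,.15],speed=.15)
arm.reach([.45,-.03,.26],np.array([[0,1,0],[1,0,0],[0,0,-1.]]))
p,d,m=snap('wrist','wb'); X=cloud(d,m)
k=(d>0)&(X[...,2]>.015)&(X[...,2]<.03)&(abs(X[...,0]-.45)<.05)&(abs(X[...,1]-.06)<.06); k=cv2.morphologyEx(k.astype(np.uint8),cv2.MORPH_OPEN,np.ones((3,3)))>0
r=cv2.minAreaRect((X[k][:,:2]*1000).astype(np.float32)); print(r,cv2.boxPoints(r),np.percentile(X[k][:,2],[5,50,95]),arm.read_time())
```

```text
[[-0.0192  0.0295]
 [ 0.0068  0.0295]
 [ 0.0082 -0.0325]
 [-0.019  -0.0315]] [-0.0058 -0.0013] [0.026  0.062  0.0273]
[0.6154 0.045  0.028 ] 1.6879930982964915 1.6742963267948965
[array([ 0.0304,  0.4392, -0.2493,  1.6405,  0.1195,  1.0769,  1.4213]), array([-0.3527,  0.4298,  0.276 ,  1.6687, -0.1305,  1.0612, -1.504 ])]
hit False [0.616  0.045  0.0117]
0.05868659704309426 65.26782363653183
0.058350432771910286 64.53355394303799
True [0.4493 0.0599 0.0041]
((448.3093566894531, 59.37806701660156), (26.064186096191406, 59.53799819946289), 6.028099060058594) [[432.2231  87.6139]
 [438.4756  28.4051]
 [464.3956  31.1423]
 [458.1432  90.351 ]] [0.018  0.0194 0.0207] 36.2333
```

The stone lies flat on the bench at (0.448, 0.059), top at 0.0195, yaw 6°. I'll regrip it across its width and seat it.

Run:
```python
from h import *
np.set_printoptions(precision=4,suppress=True)
g=np.array([.4483,.0594]); h=np.array([.4942,.2923])
arm.command_gripper(.05)
arm.reach([*g,.12],down(.1052)); hit=arm.move_l([*g,.006],speed=.1,force_limit=6); z=arm.read_eef_pos()[2]; print(hit,arm.read_eef_pos())
arm.command_gripper(0); print(arm.read_opening(),arm.read_grasp_force()); e=np.array(arm.read_eef_pos())
arm.move_l([*g,.12],speed=.12)
R=down(-.1565)
arm.reach([*h,.12],R); arm.move_l([*h,.05],speed=.12); print(arm.read_opening(),arm.read_eef_pos(),arm.read_time())
p,d,m=snap('scene','h1'); snap('side','h1s')
hit=arm.move_l([*h,z+.0108],speed=.04,force_limit=5); print(hit,arm.read_eef_pos(),z)
```

```text
False [0.4487 0.0595 0.0065]
0.02434266177954224 59.13193568587303
0.024263173675320986 [0.4947 0.2921 0.0505] 41.7083
True [0.4937 0.292  0.0168] 0.006469970811128507
```

Run:
```python
from h import *
np.set_printoptions(precision=4,suppress=True)
arm.command_gripper(.045); arm.wait(.2); h=[.4942,.2923]
arm.move_l([*h,.15],speed=.15)
c,s=np.cos(.16),np.sin(.16)
arm.reach([.49,.20,.28],np.array([[c,-s,0],[s,c,0],[0,0,1]])@np.array([[0,1,0],[1,0,0],[0,0,-1.]]))
p,d,m=snap('wrist','wf'); X=cloud(d,m)-np.array([*h,0]); a=-.1565
hx=np.array([np.cos(a),np.sin(a),0]); hy=np.array([-np.sin(a),np.cos(a),0]); L=np.stack([X@hx,X@hy,X[...,2]],-1)
k=(d>0)&(abs(L[...,0])<.025)&(abs(L[...,1])<.033)&(L[...,2]>.022)&(L[...,2]<.037); print('z',np.percentile(L[k][:,2],[5,50,95]),cv2.minAreaRect((L[k][:,:2]*1000).astype(np.float32)))
snap('scene','f1'); print(arm.read_time())
u=proj(m,[[*h,.02]])[0].astype(int); x1,y1=max(0,u[0]-100),max(0,u[1]-75)
b=load('f1')[0][130:320,240:500,::-1]
cv2.imwrite('pics/fc.png',np.hstack([cv2.resize(p[y1:y1+150,x1:x1+150,::-1],(400,400)),cv2.resize(b,(400,400))]))
```

```text
z [0.0274 0.0287 0.03  ] ((-1.2111101150512695, -0.25569725036621094), (59.8568229675293, 26.277952194213867), 89.48873138427734)
44.975
```

View pics/fc.png

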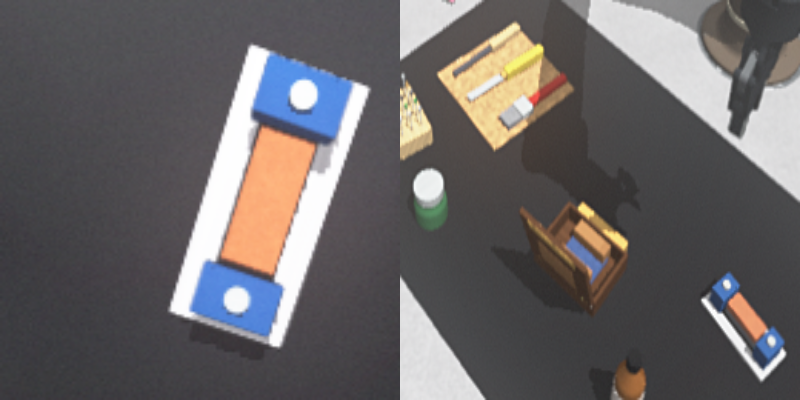

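The stone is seated square between the stops (left panel, centre (268,200)): 1 mm off across, 0.3 mm along, top at 0.029. The cover stands open and the opener is on the pad.

```bash
python3 -c "
from h import *
print(job.sign_off())"
```

```text
the job is handed in; nothing more can be done
None
```

The job is handed in at about 45 s of the 72 s limit: by camera, the stone sits square on the holder's bed within about 1 mm, the opener lies between brush and file on the pad, and the cover stands open at about 1.8 rad; sign-off returned no verdict.

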